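# Dispense a pipetted dose into a vial on the dosing stand

### The job

The pipette in the dosing stand is charged: dispense its dose into the open amber vial. Stand the vial upright in the round pocket of the stand's slide, let go of it and push the slide by its blue tab fully home under the pipette; only then press the grey pipette button slowly down to its first stop and hold it there for about one second without breaking into the blow-out, press on gently to the second stop and stay there for about half a second, then let the button rise slowly all the way without letting it snap up. Never push hard on the pipette or the stand, and do not disturb the bottle with the orange cap or the bench timer.

Things in the scene. Friction and masses are not known exactly. Their poses are not given: they have to be found in the camera images.
- vial: Open amber glass sample vial standing on the left, steel bench top (2 mm higher than the dark one under the stand): 28 mm outside diameter up to 44 mm height, then a shoulder and a 23 mm neck, 60 mm tall in all, about 30 g. Origin at the centre of its underside, z up. To leave the fingertips clear of the slide, grip it across its sides at about 40 mm height.
- dosing_stand: White base plate 145 x 205 x 10 mm, fixed; x -50 to 95 mm, y -55 to 150 mm of its origin, which lies on the bench exactly below the pipette tip. z up; y along the slide's two rails (24 mm high) towards the blue tab: the slide goes home towards -y. A steel column, 16 mm thick and 258 mm high, stands at x = 75 mm, behind the pipette. Yaw up to 0.2 rad either way.
- vial_slide (a joint): How far the slide has been pushed in, in m: 0 = pulled right out (start 0 to 0.02), 0.100 = fully home against its end stop, with the pocket under the pipette tip. About 2 N of friction; it stays where it is left.
- pocket (a point): Centre of the floor of the round pocket in the slide's white block, 17 mm above the bench (axes as dosing_stand; moves with the slide). The pocket is 31 mm in diameter, 16 mm deep, with a 3 mm chamfer; the block is 44 x 44 mm, its top 33 mm above the bench.
- push_tab (a point): Point on the outer (+y) face of the upright blue tab at the slide's end, on its middle line, 47 mm above the bench and 85 mm outside the pocket centre (so 85 mm from the pipette's axis when home). The tab is 34 mm wide (x), 8 mm thick, its top 55 mm above the bench; the space outside it is free. Push it towards -y of the stand.
- button_top (a point): Centre of the top of the pipette's round grey button (20 mm across, facing up); 0.306 to 0.324 m above the bench when up, as the clamp's height differs from time to time. Moves with the button. Press straight down on it, e.g. with closed fingertips. Nothing else within 60 mm of it is higher than 20 mm below it.
- pipette_plunger: The button and its rod, the pipette's moving part: slides straight down 9 mm to the first stop, then 3 mm more to the hard second stop. Soft return spring: 1.5 N up, 4.2 N just before the first stop. There it stands still while the force grows from 4.2 to 8 N (preloaded blow-out spring); then it moves on, and the force rises to 12.5 N at the second stop. Origin 226 mm below point button_top.
- bottle: Bystander: glass bottle with orange cap, 58 mm wide, 109 mm tall, on the bench to the right of the stand. Origin at the centre of its underside.
- timer: Bystander: small white bench timer, 62 x 68 x 18 mm, lying on the bench in front. Origin at the centre of its underside.
- clamp: Grey clamp on the stand's column that holds the white pipette upright, at a height that differs from time to time. Fixed. Origin above the stand's origin, on the pipette's axis, 306.2 mm below the top of the button when it is up.
Mind the look-alikes: they are no part of the job. Of the things that look like the vial, take the one that is nearest to the robot's base at the start.

How it is judged:
By the outcome, as a careful person would: the job done as asked, in the order asked, and still so for the second after the job is handed in, with the robot touching nothing.
It also fails if it takes over 72 s, if anything falls off the work surface, if the arm or the gripper's body presses on something with over 40 N, if the wrist force passes 120 N, or if a joint passes its speed limit or range.

### The arm

A 6-joint arm with a two-finger parallel gripper is mounted at the origin on a cart in front of the work surface, level with it; the furniture and walls round the work are solid. World frame = base frame: x ahead of the robot, y to its left, z up, the work surface at z = 0. Lengths are in mm, angles in rad, forces in N, time in s.
With the tool pointing down it reaches from about 350 to 775 mm from the base axis. Payload 7.3 kg.
Tool frame: the origin (TCP) lies midway between the tips of the shut fingers; the grasp point (between the pads) lies r.tcp_to_grasp behind it (r.tcp_to_grasp is the distance from the TCP to the grasp point, in mm); z points along the fingers, y is the direction in which the jaws open and shut (so a half turn about z gives the same grasp; the last joint's range is limited). The gripper opens to 92 mm and grips with 3 to 60 N. Pads are 19 mm wide; open, the fingers measure 130 mm over their backs; the gripper's body (75 mm by 190 mm) begins 47 mm behind the grasp point.
Start: joints at [1.195, 0.342, 1.524, -0, 1.275, -0.146], TCP at [119.569, 511.222, 226.741] pointing down, gripper open.
Joint ranges: [-2.53, 2.53], [-0.77, 2.02], [0.04, 2.7], [-1, 4.14], [0.28, 2.66], [-3.11, 3.11]. Speed limits (rad/s): [2.57, 2.57, 3.14, 3.14, 3.14, 3.14].

### API

Orientations are given as a unit quaternion [w, x, y, z].
In Python, from station import r, effector, viewer, get_time_s, get_q, get_qd, get_joint_efforts, get_eef_pos, get_eef_rot, get_contact_force, get_torque, get_finger_gap gives the robot as it stands. The module is installed in compiled form; this text tells all that it offers. Calls block until the motion is done:
- r.movep(position, orientation): joint-space move of the TCP to a pose.
- r.line_to(position, rot=None, speed=150, f_stop=None): straight line of the TCP; rot=None keeps the orientation; speed is the mean speed in mm/s. With f_stop (N) it stops when the force on the tool has changed by that much, and returns True; else False.
- r.move_joints(angles): joint-space move.
- effector.command_gripper(opening, strength=None): finger opening in mm; strength is the grip in N (None keeps the last); returns when the fingers have stopped.
- r.wait(seconds).
- r.solve_ik(position, orientation): joint angles nearest the present ones, or None.
- viewer.snapshot(name): name is "side" or "top"; returns the picture (480x640x3 uint8, blue, green, red); there is no depth.
- viewer.camera_info(name): a dict with "vertical_fov" (degrees; the focal length in pixels is half the picture's height over the tangent of half this angle, whatever the lens; pixels are square), "cx", "cy" (the principal point, pixels), "pose" (4x4, takes a point from camera to world coordinates). Camera axes: x right, y down, z forward; pixel columns grow to the right and rows downward; lengths in mm; the calibration is good to about 2 mm. A picture is of the moment at which its call begins. camera_info takes no time and is no camera call.
A pose or a line that the arm cannot do raises r.Unreachable and nothing moves.
- r.job_done(): hands the job in, once; it reports no verdict.
Readings, each from a call of its own:
- get_time_s(): time.
- get_q(): joint angles.
- get_qd(): joint speeds.
- get_joint_efforts(): joint torques, N m.
- get_eef_pos(): TCP position.
- get_eef_rot(): TCP orientation.
- get_contact_force(): force on the tool from outside, world axes, zero at the start.
- get_torque(): the same for the moment, N m.
- get_finger_gap(): finger opening in mm.
Only numpy, scipy, OpenCV 4.12 (cv2) and the standard library are available. Lean on these libraries where they do the work, as an engineer would, in place of code of your own. Each camera call takes 0.05 s, during which the arm holds its last target.

## Working session

There is one attempt and no reset: what is moved stays moved. The work goes in short steps, each a Python script; the robot and the scene stay as the last script left them, time stands still between calls to the robot, and variables do not carry over. Pictures are saved under pics/ and viewed, and the job is handed in when it is done.

```bash
mkdir -p pics; python3 - <<'E'
from station import *
import cv2
print(get_time_s(), r.tcp_to_grasp, get_eef_rot(), get_contact_force())
for n in ("side","top"):
    im=viewer.snapshot(n); cv2.imwrite(f"pics/{n}0.png",im)
    i=viewer.camera_info(n); print(n,i)
E
```

```text
0.0 18.8 [-2.11553777e-04  1.14638698e-01  9.93406970e-01 -7.17705143e-04] [ 0.17070333 -0.2325324   0.02973394]
side {'vertical_fov': 43.49739973167235, 'cx': 323.26033970181845, 'cy': 250.71666893126658, 'pose': array([[-9.17824787e-01, -2.60061941e-01,  2.99942405e-01,
         5.12987756e+01],
       [-3.96659449e-01,  5.70139139e-01, -7.19446067e-01,
         1.00705223e+03],
       [ 1.60916365e-02, -7.79300423e-01, -6.26443860e-01,
         1.08407980e+03],
       [ 0.00000000e+00,  0.00000000e+00,  0.00000000e+00,
         1.00000000e+00]])}
top {'vertical_fov': 44.1401624212389, 'cx': 324.57557958532567, 'cy': 225.70711997770493, 'pose': array([[ 2.79737517e-02, -9.86050171e-01,  1.64080860e-01,
         2.53427174e+02],
       [-9.99296226e-01, -3.16893617e-02, -2.00708118e-02,
        -3.33047656e+01],
       [ 2.49904452e-02, -1.63403928e-01, -9.86242685e-01,
         1.60735157e+03],
       [ 0.00000000e+00,  0.00000000e+00,  0.00000000e+00,
         1.00000000e+00]])}
```

View pics/side0.png

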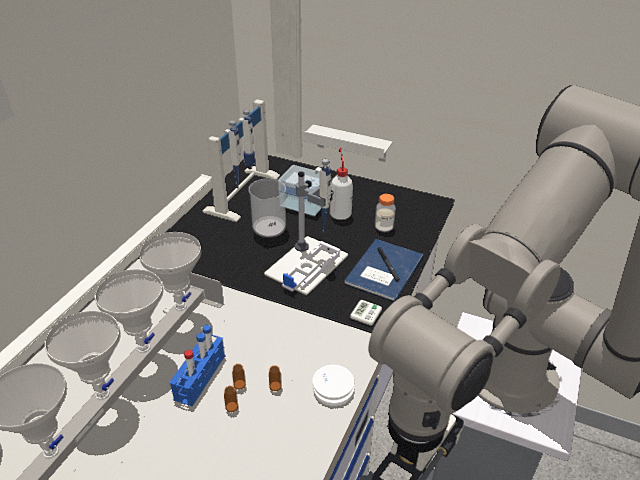

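View pics/top0.png

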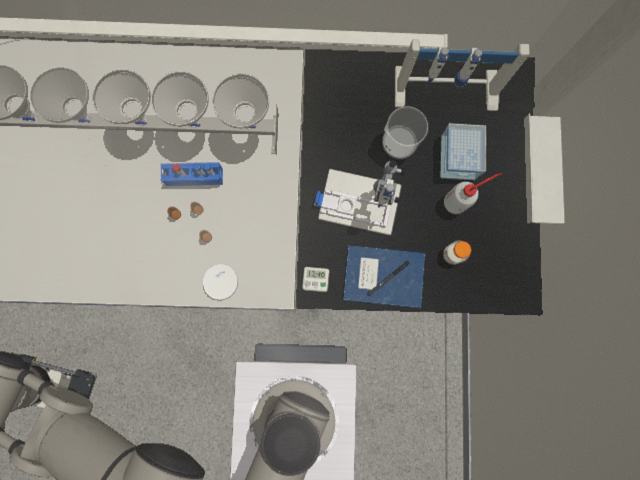

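The top view shows the stand at about (360,203), with the tab at (320,199) and the button at (390,170). The three amber vials are at (174,213), (196,209) and (205,237); the last is nearest the base. I'll zoom in next.

```bash
cat > h.py <<'E'
import numpy as np, cv2
from station import *
def K(n):
    i=viewer.camera_info(n); f=240/np.tan(np.radians(i["vertical_fov"]/2)); return f,i["cx"],i["cy"],np.array(i["pose"])
def ray(n,u,v):
    f,cx,cy,T=K(n); d=T[:3,:3]@np.array([(u-cx)/f,(v-cy)/f,1]); return T[:3,3],d/np.linalg.norm(d)
def plane(n,u,v,z):
    o,d=ray(n,u,v); return o+d*(z-o[2])/d[2]
def tri(a,b):
    o1,d1=ray("side",*a); o2,d2=ray("top",*b)
    A=np.stack([d1,-d2],1); s=np.linalg.lstsq(A,o2-o1,rcond=None)[0]
    p,q=o1+s[0]*d1,o2+s[1]*d2; return (p+q)/2,np.linalg.norm(p-q)
def proj(n,p):
    f,cx,cy,T=K(n); c=T[:3,:3].T@(np.asarray(p,float)-T[:3,3]); return np.array([f*c[0]/c[2]+cx,f*c[1]/c[2]+cy])
def crop(im,x0,y0,x1,y1,k,name):
    cv2.imwrite(name,cv2.resize(im[y0:y1,x0:x1],None,fx=k,fy=k,interpolation=cv2.INTER_CUBIC))
E
python3 - <<'E'
import cv2
from h import *
s=cv2.imread('pics/side0.png');t=cv2.imread('pics/top0.png')
crop(s,260,150,360,300,4,'pics/s1.png'); 
a=cv2.resize(t[150:240,310:410],None,fx=6,fy=6,interpolation=cv2.INTER_CUBIC);cv2.imwrite('pics/t1.png',a)
crop(s,215,355,295,420,8,'pics/s2.png');crop(t,160,190,225,250,8,'pics/t2.png')
for n,im in(("side",s),("top",t)):
    hsv=cv2.cvtColor(im,cv2.COLOR_BGR2HSV)
    m=cv2.inRange(hsv,(3,130,50),(16,255,230))
    k,l,st,c=cv2.connectedComponentsWithStats(m)
    for i in range(1,k):
        if st[i,4]>15: print(n,'amber',st[i],c[i])
    m=cv2.inRange(hsv,(105,150,60),(125,255,255))
    k,l,st,c=cv2.connectedComponentsWithStats(m)
    for i in range(1,k):
        if st[i,4]>15: print(n,'blue',st[i],c[i])
E
```

```text
side amber [379 195  15  11  67] [385.64179104 201.79104478]
side amber [224 364  21  48 526] [234.02281369 388.31749049]
side amber [269 366  12  25 252] [274.36111111 378.42857143]
side blue [283 274  13  14 116] [288.34482759 280.64655172]
side blue [182 293   8   9  21] [185.14285714 297.28571429]
side blue [203 325   7   8  50] [206.12 328.76]
side blue [144 333  10  11  32] [148.09375 338.53125]
side blue [197 333   8   9  54] [200.2037037  336.94444444]
side blue [ 170  337   55   69 1612] [196.44168734 373.90632754]
side blue [102 379  11  12  45] [106.62222222 384.64444444]
side blue [330 379  47 101 182] [352.21428571 431.91758242]
side blue [344 419  29  61 221] [358.00452489 450.        ]
side blue [ 49 435  14  14  60] [ 55.2        441.91666667]
side blue [357 456  12  24  64] [362.90625 466.625  ]
top amber [172 210   8   8  53] [175.45283019 213.79245283]
top amber [454 241  18  17 240] [462.51666667 249.14166667]
top blue [205 163  14   6  43] [211.48837209 165.3255814 ]
top blue [209 175  10   4  28] [214.10714286 176.53571429]
top blue [316 191   7  14  64] [318.765625 197.78125 ]
```

View pics/s1.png

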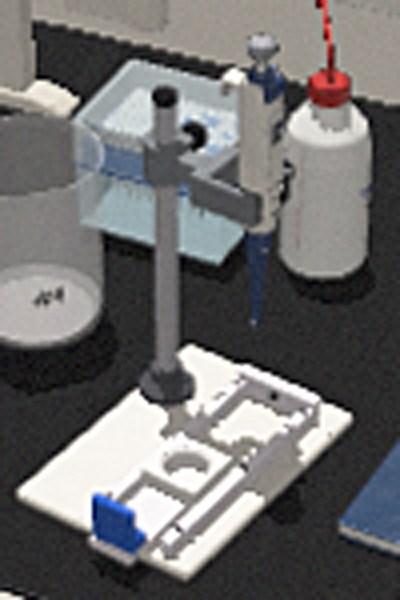

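View pics/t1.png

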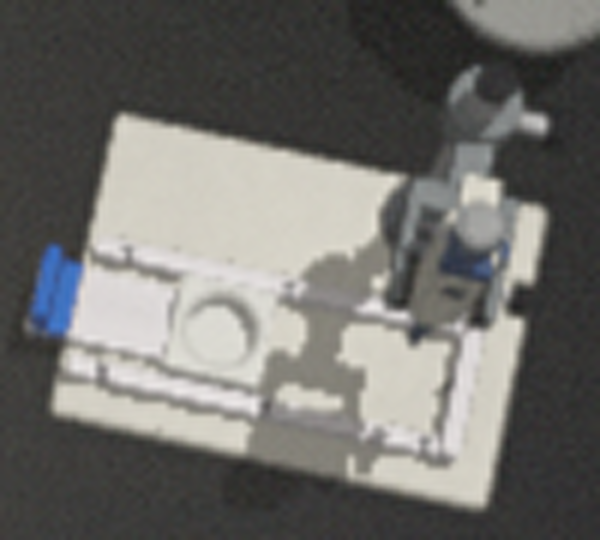

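View pics/s2.png

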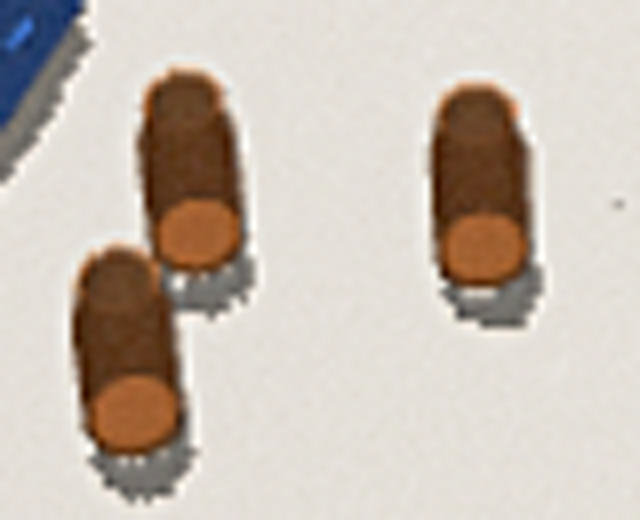

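View pics/t2.png

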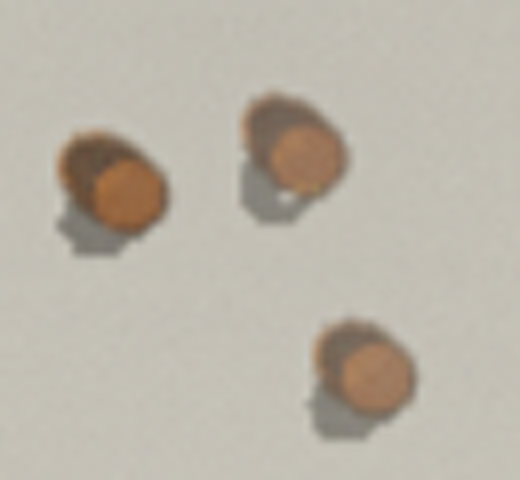

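The bright discs are the vial floors seen through the glass. The target's floor is at about (207,237) in the top view and (275,386) in the side view. Next I'll measure everything.

```bash
cat > meas.py <<'E'
from h import *
np.set_printoptions(precision=1,suppress=True)
S=lambda x,y:((x+.5)/4-.5+260,(y+.5)/4-.5+150)
T=lambda x,y:((x+.5)/6-.5+310,(y+.5)/6-.5+150)
# plate corners: order (+x,+y),(+x,-y),(-x,-y),(-x,+y) in stand frame
tc=[T(120,115),T(548,207),T(490,508),T(53,413)]
sc=[S(18,492),None,None,None]
P=np.array([plane("top",*c,10)[:2] for c in tc]); print("top corners\n",P)
sc=[S(18,492),S(188,345),S(353,412),S(187,572)]
# which side corner is which: project
for p in P: print(proj("side",[*p,10]))
Q=np.array([plane("side",*c,10)[:2] for c in sc]); print("side corners\n",Q)
M=np.array([[95,150],[95,-55],[-50,-55],[-50,150]],float)
def fit(P):
    mc,pc=M.mean(0),P.mean(0); H=(M-mc).T@(P-pc); a=np.arctan2(H[0,1]-H[1,0],H[0,0]+H[1,1])
    R=np.array([[np.cos(a),-np.sin(a)],[np.sin(a),np.cos(a)]]); t=pc-R@mc
    print("yaw",round(a,4),"origin",t,"res",np.linalg.norm(P-(M@R.T+t),axis=1)); return a,t
a1,t1=fit(P); a2,t2=fit(Q)
print("button",*tri(S(263,44),T(481,222)))
print("pocket rim",*tri(S(187,463),T(220,325)), plane("top",*T(220,325),33), plane("side",*S(187,463),33))
print("tip", *tri(S(254,322),T(415,338)))
V=lambda x,y:((x+.5)/8-.5+160,(y+.5)/8-.5+190); W=lambda x,y:((x+.5)/8-.5+215,(y+.5)/8-.5+355)
print("vial floor",*tri(W(483,249),V(377,377)), "rim",*tri(W(478,113),V(350,350)))
for a,b in ((W(197,233),V(308,156)),(W(134,414),V(131,192))): print("others",*tri(a,b))
E
python3 meas.py
```

```text
top corners
 [[ 680.1  -75.2]
 [ 643.1 -274.5]
 [ 501.3 -249. ]
 [ 538.9  -48.4]]
[262.7 271.4]
[305.6 234.6]
[347.1 252.1]
[305.7 292.1]
side corners
 [[ 674.2  -72.4]
 [ 637.7 -270.1]
 [ 498.5 -247.6]
 [ 536.3  -47.2]]
yaw -0.1839 origin [ 560.1 -204.4] res [1.2 1.3 0.6 0.8]
yaw -0.1801 origin [ 556. -202.] res [2.3 3.6 1.5 3.1]
button [ 558.4 -203.6  318.8] 5.746188284479953
pocket rim [ 574.6 -123.4   32.4] 6.426910518014122 [ 577.7 -122.5   33. ] [ 571. -123.   33.]
tip [ 559.3 -203.7  101.2] 2.8892647076111824
vial floor [477.8 253.8   3.5] 3.8104447710616483 rim [478.  252.8  60.5] 4.598699850603816
others [553.3 281.8   4. ] 4.054621647277774
others [539.  341.5   2.8] 4.095060733580229
```

```bash
cat >> h.py <<'E'
from scipy.spatial.transform import Rotation as Ro
A=-0.182; O=np.array([558.3,-203.5])
ex=np.array([np.cos(A),np.sin(A)]); ey=np.array([-np.sin(A),np.cos(A)])
def st(x,y,z): p=O+x*ex+y*ey; return [p[0],p[1],z]
def quat(sgn=1):
    y=np.array([*(sgn*ex),0]); z=np.array([0,0,-1.]); x=np.cross(y,z)
    q=Ro.from_matrix(np.stack([x,y,z],1)).as_quat(); return [q[3],q[0],q[1],q[2]]
E
python3 - <<'E'
from h import *
for s in (1,-1):
    for p in ([478,253.5,23],[478,253.5,140],st(1,81.7,130),st(0,185,42),st(0,0,310),st(0,0,340)):
        q=r.solve_ik(p,quat(s)); print(s,None if q is None else np.round(q,2))
E
```

```text
1 [ 0.35  0.62  1.71 -0.    0.81  0.53]
1 [ 0.35  0.46  1.61 -0.    1.08  0.53]
1 [-0.34  0.54  1.48 -0.    1.12 -0.16]
1 [-0.17  0.66  1.55 -0.    0.93  0.02]
1 [-0.48  0.43  1.16 -0.    1.55 -0.3 ]
1 [-0.48  0.42  1.1  -0.    1.62 -0.3 ]
-1 [ 0.35  0.62  1.71 -0.    0.81 -2.61]
-1 [ 0.35  0.46  1.61 -0.    1.08 -2.61]
-1 [-0.34  0.54  1.48 -0.    1.12  2.98]
-1 None
-1 [-0.48  0.43  1.16 -0.    1.55  2.85]
-1 [-0.48  0.42  1.1  -0.    1.62  2.85]
```

```bash
python3 - <<'E'
from h import *
effector.command_gripper(60,8)
r.movep([478,253.5,110],quat())
print(get_time_s(),get_eef_pos())
for n in("side","top"): 
    im=viewer.snapshot(n); cv2.imwrite(f"pics/{n}1.png",im)
    g=proj(n,[478,253.5,110]).astype(int); print(n,g)
    crop(im,g[0]-60,g[1]-50,g[0]+60,g[1]+70,5,f"pics/{n}1c.png")
E
```

```text
2.4917 [477.6601823  254.39875561 110.31509051]
side [272 353]
top [199 231]
```

View pics/side1c.png

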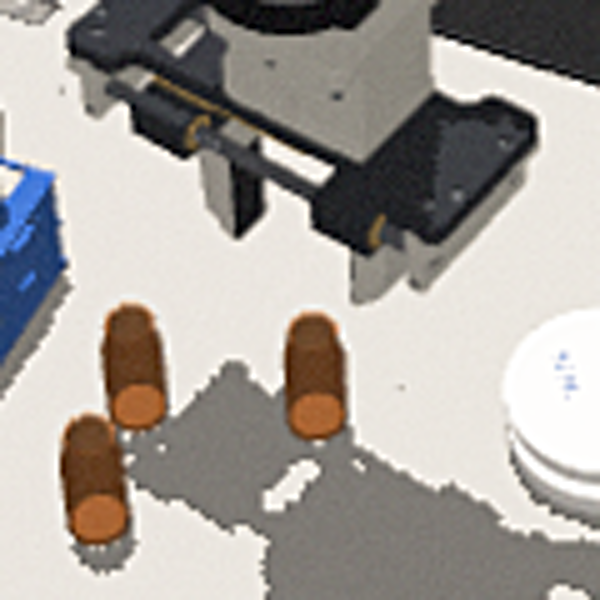

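View pics/top1c.png

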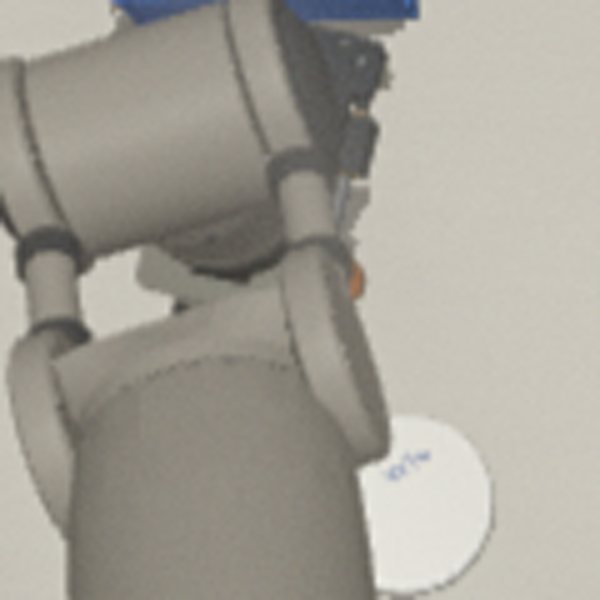

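```bash
python3 - <<'E'
from h import *
p=np.array(get_eef_pos()); g=np.array([212,303]) ; print(get_finger_gap())
for s in(30,-30,0):
    q=p+np.array([*(s*ex+9.5*ey),0]); print((proj("side",q)-g+.5)*5-.5)
E
```

```text
60.34808341379639
[233.96027391 238.92092573]
[346.37892245 300.41333843]
[289.60637725 269.35905318]
```

Fingertips appear within about 1 px of the prediction in the side view, which supports using the average of the two cameras. I'll go down and grasp.

```bash
python3 - <<'E'
from h import *
c=r.line_to([478,253.5,23.5],quat(),speed=60,f_stop=4)
print(c,get_eef_pos(),get_contact_force())
effector.command_gripper(15,10)
print(get_finger_gap(),get_contact_force())
r.line_to([478,253.5,140],speed=100)
print(get_time_s(),get_finger_gap(),get_contact_force())
im=viewer.snapshot("side"); cv2.imwrite("pics/side2.png",im)
g=proj("side",[478,253.5,130]).astype(int); crop(im,g[0]-50,g[1]-50,g[0]+50,g[1]+50,6,"pics/side2c.png")
print(g,[ (proj("side",[478,253.5,z])-g+50+.5)*6-.5 for z in(140-21.2+0,140-21.2+60)])
E
```

```text
False [478.24819512 253.58749681  23.86968324] [ 0.4508422  -0.75784914 -0.6646012 ]
27.370175998541093 [ 0.65248583  0.14252642 -0.62063323]
6.125 26.95701314902913 [ 0.11353968 -0.43159981 -1.30010384]
[271 347] [array([309.50820171, 324.06749759]), array([303.01206186, 205.85648447])]
```

View pics/side2c.png

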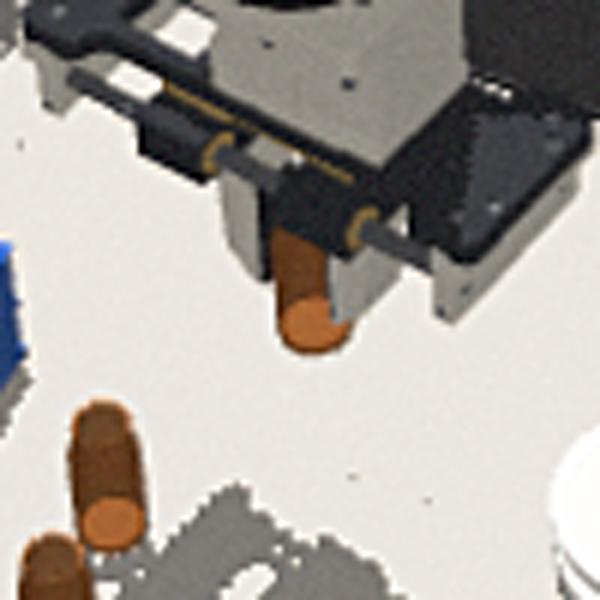

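The vial is held and centred, with its floor at about (316,325) in the crop against a prediction of (315,324). Before lowering beside the pipette, I'll work out how high the wrist sits above the TCP.

```bash
python3 - <<'E'
from h import *
from scipy.optimize import least_squares
# planar fit: tool in vertical plane y=0, tilt th
rows=[]
for R in(450,550,650):
  for z in(50,200,300):
    for th in(-.3,0,.3):
      zc=np.array([np.sin(th),0,-np.cos(th)]); y=np.array([0,1.,0]); x=np.cross(y,zc)
      q=Ro.from_matrix(np.stack([x,y,zc],1)).as_quat()
      j=r.solve_ik([R,0,z],[q[3],*q[:3]])
      if j is not None and abs(j[3])<.01: rows.append((R,z,th,j[1],j[2],j[4]))
D=np.array(rows)
def f(p):
    a,h,L1,L2,o1,o2,d,e=p; R,z,th,q2,q3,_=D.T
    return np.r_[a+L1*np.sin(q2+o1)+L2*np.sin(q2+q3+o2)+d*np.sin(th)+e*np.cos(th)-R, h+L1*np.cos(q2+o1)+L2*np.cos(q2+q3+o2)-d*np.cos(th)+e*np.sin(th)-z]
s=least_squares(f,[0,300,400,400,0,0,250,0]); print(len(D),s.x,s.cost)
im=cv2.imread("pics/side2.png"); p=get_eef_pos()
for dz in (66,150,200,250,300): print(dz,proj("side",[p[0],p[1],p[2]+dz]))
E
```

```text
9 [-1.05931353e+02 -6.57440373e+02  5.02148632e+02  3.81482630e+02
  3.68263432e-03  1.17794736e-01 -5.64881475e+02  1.11613966e+02] 0.15468447495367857
66 [270.79994897 321.82258651]
150 [269.13272306 291.3092255 ]
200 [268.06703938 271.80521546]
250 [266.94096052 251.19586031]
300 [265.74920261 229.38445544]
```

View pics/side2.png

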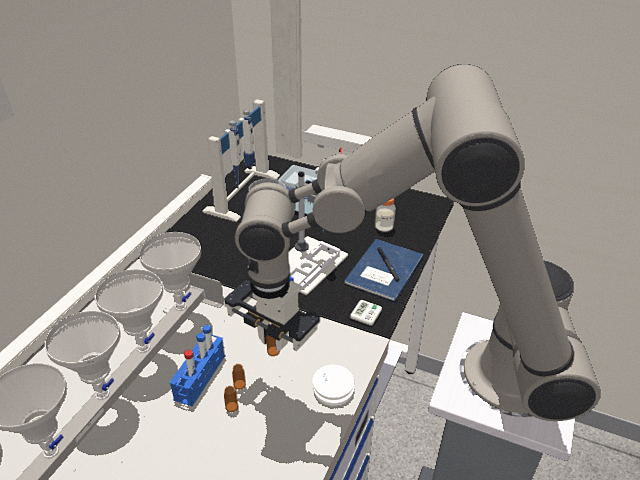

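```bash
python3 - <<'E'
from h import *
im=viewer.snapshot("top"); cv2.imwrite("pics/top2.png",im)
p=np.array(get_eef_pos()); print(p)
a=np.arctan2(p[1],p[0]); lat=np.array([np.sin(a),-np.cos(a),0])
im=cv2.resize(im[150:350,110:310],None,fx=3,fy=3,interpolation=cv2.INTER_CUBIC)
for dz in(255,300,345):
  for l in(-80,-60,0,60,80):
    u=(proj("top",p+[0,0,dz]+l*lat)-[110,150])*3; print(dz,l,u); cv2.circle(im,tuple(int(x) for x in u),3,(0,0,255) if dz==300 else (0,255,0),-1)
cv2.imwrite("pics/top2c.png",im)
E
```

```text
[477.64634673 253.3638576  139.29628605]
255 -80 [ 87.35613229 231.15046616]
255 -60 [114.2620602  218.52570451]
255 0 [194.48204999 180.88499374]
255 60 [273.96337034 143.59088041]
255 80 [300.29475572 131.23570479]
300 -80 [ 68.04849152 220.19383935]
300 -60 [ 95.99969243 207.11078861]
300 0 [179.31676215 168.11277011]
300 60 [261.83800088 129.48725429]
300 80 [289.17019679 116.69393972]
345 -80 [ 47.22566709 208.37738185]
345 -60 [ 76.30656347 194.80157364]
345 0 [162.96927699 154.34489849]
345 60 [248.77209779 114.28964627]
345 80 [277.18415916 101.02606969]
```

View pics/top2c.png

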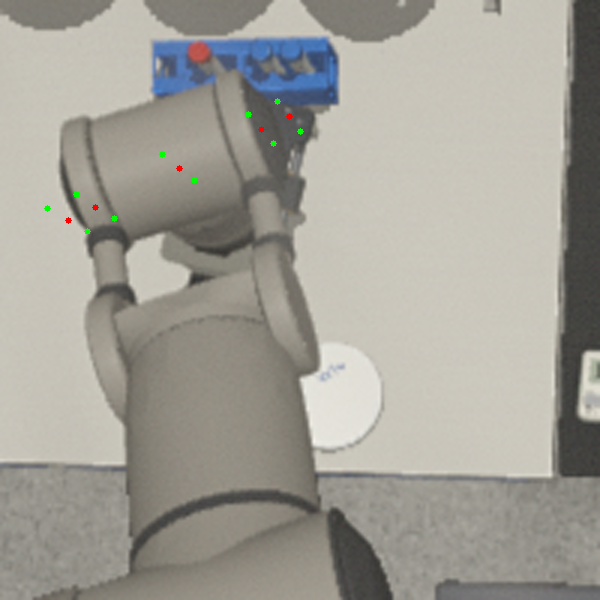

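The wrist cylinder is about 70 mm either side of the tool. With the slide pocket about 82 mm from the pipette, an upright tool would come within a couple of mm of the button. I'll set the vial back down and regrip it with the tool tilted 0.2 rad about the jaw axis, so the wrist leans away from the pipette.

```bash
cat >> h.py <<'E'
def tq(t=0.2):
    y=np.array([*ex,0]); z=np.array([*(-np.sin(t)*ey),-np.cos(t)]); x=np.cross(y,z)
    q=Ro.from_matrix(np.stack([x,y,z],1)).as_quat(); return [q[3],q[0],q[1],q[2]],z
def gp(G,t=0.2):
    q,z=tq(t); return np.asarray(G,float)+18.8*z,q
E
python3 - <<'E'
from h import *
for G in ([478,253.5,43],[478,253.5,160],[574,-123.3,160],[574,-123.3,59]):
    for t in(.2,.15):
        p,q=gp(G,t); j=r.solve_ik(p,q); print(t,None if j is None else np.round(j,2))
c=r.line_to([478,253.5,23.7],quat(),speed=70,f_stop=4); print(c,get_eef_pos(),get_contact_force())
effector.command_gripper(60,10)
p,q=gp([478,253.5,43.3]); r.line_to(p,q,speed=25,f_stop=4); print(get_eef_pos(),p)
effector.command_gripper(15,12)
print(get_finger_gap(),get_time_s())
p,q=gp([478,253.5,150]); r.line_to(p,q,speed=100)
print(get_finger_gap(),get_time_s(),get_eef_pos(),p)
im=viewer.snapshot("side"); cv2.imwrite("pics/side3.png",im)
g=proj("side",[478,253.5,130]).astype(int); crop(im,g[0]-50,g[1]-50,g[0]+50,g[1]+50,6,"pics/side3c.png")
print([ (proj("side",[478,253.5,z])-g+50+.5)*6-.5 for z in(150-41.3,)])
E
```

```text
0.2 [ 0.44  0.67  1.6  -0.19  0.99  0.74]
0.15 [ 0.41  0.66  1.63 -0.15  0.94  0.69]
0.2 [ 0.44  0.52  1.5  -0.17  1.24  0.68]
0.15 [ 0.41  0.51  1.52 -0.13  1.2   0.65]
0.2 [-0.24  0.54  1.47 -0.22  1.13  0.04]
0.15 [-0.27  0.53  1.47 -0.17  1.13 -0.01]
0.2 [-0.24  0.66  1.57 -0.25  0.92  0.1 ]
0.15 [-0.27  0.66  1.57 -0.19  0.91  0.03]
False [478.24253153 253.60503465  24.08551475] [ 0.93216102  0.09317695 -1.04742928]
[478.08414851 249.4834954   25.4803929 ] [477.32397957 249.82670481  24.87474834]
26.975962986100143 9.675
26.897198518823323 10.8833 [476.89829629 249.6505774  130.86177959] [477.32397957 249.82670481 131.57474834]
[array([310.56423624, 343.28428077])]
```

View pics/side3c.png

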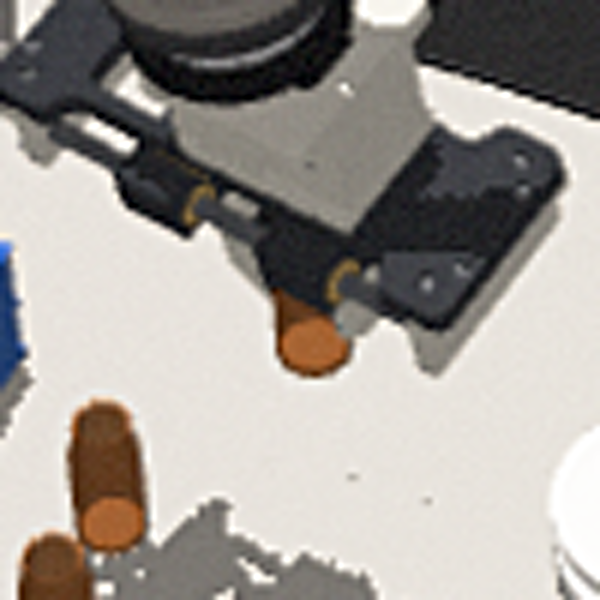

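The vial is upright in the tilted grip, with its floor at about (314,348). Next I'll move it over the pocket.

```bash
python3 - <<'E'
from h import *
p,q=gp([574,-123.3,120]); pa,_=gp([574,-123.3,160])
r.movep(pa,q); r.line_to(p,q,speed=60)
print(get_time_s(),get_eef_pos(),p,get_contact_force(),get_finger_gap())
for n in("side","top"):
    im=viewer.snapshot(n); cv2.imwrite(f"pics/{n}4.png",im)
    g=proj(n,[574,-123.3,60]).astype(int); crop(im,g[0]-60,g[1]-60,g[0]+60,g[1]+60,5,f"pics/{n}4c.png")
    print(n,g,[(proj(n,[574,-123.3,z])-g+60+.5)*5-.5 for z in(78,33,138)])
E
```

```text
13.2 [ 573.54867971 -127.09933021  101.77966193] [ 573.32397957 -126.97329519  101.57474834] [-0.34556826 -0.48284469  0.55130986] 27.142227441302854
side [305 257] [array([303.87887617, 277.43614982]), array([304.08928918, 342.09498795]), array([303.58651645, 187.59550901])]
top [347 203] [array([304.80214561, 295.56100738]), array([299.55741087, 312.41597923]), array([312.27676176, 271.53987929])]
```

View pics/side4c.png

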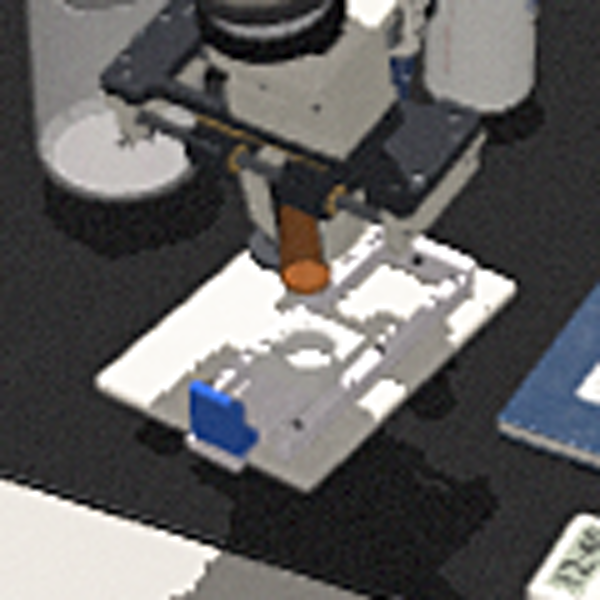

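View pics/top4.png

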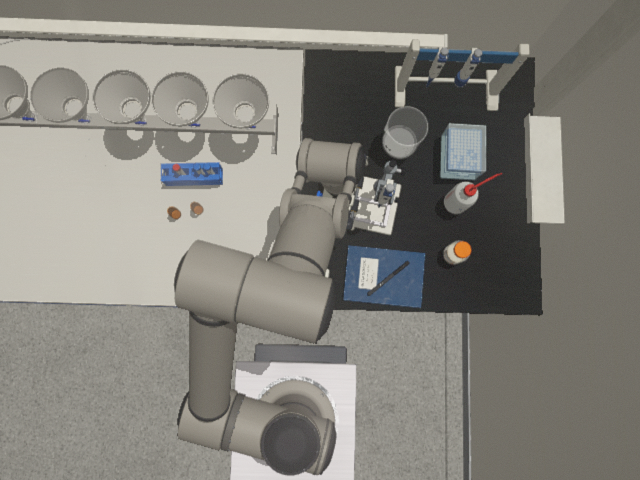

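```bash
python3 - <<'E'
from h import *
a=cv2.imread("pics/side0.png"); b=cv2.imread("pics/side4.png"); t=cv2.imread("pics/top0.png")
def mk(im,n,c,P,R):
    c=np.array(c); x=cv2.resize(im[c[1]-18:c[1]+18,c[0]-18:c[0]+18],None,fx=11,fy=11,interpolation=cv2.INTER_CUBIC)
    th=np.linspace(0,2*np.pi,40)
    pts=[((proj(n,[P[0]+R*np.cos(s),P[1]+R*np.sin(s),P[2]])-c+18+.5)*11).astype(int) for s in th]
    for p in pts: cv2.circle(x,tuple(int(v) for v in p),1,(0,0,255),-1)
    return x
P=[574,-123.3,33]
out=np.hstack([mk(a,"side",[306,265],P,18.5),mk(t,"top",[346,204],P,18.5)])
cv2.imwrite("pics/rim.png",out)
E
```

```text
(no output)
```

View pics/rim.png

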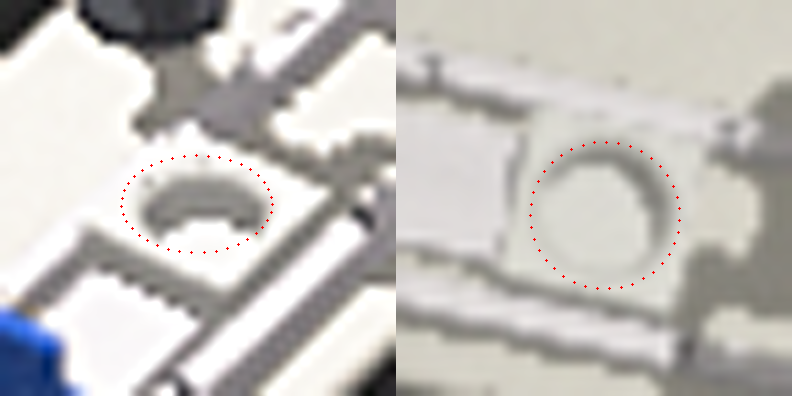

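The vial floor sits at (306,276) in the crop. The pocket estimate is good to about 1–2 mm and the chamfer tolerates 4 mm. I'll lower with a force stop.

```bash
python3 - <<'E'
from h import *
G=[573.7,-122.7]
p,q=gp([*G,76]); r.line_to(p,q,speed=60)
f0=np.array(get_contact_force())
p,q=gp([*G,57.5]); c=r.line_to(p,q,speed=20,f_stop=3)
print(c,get_time_s(),get_eef_pos(),p,np.array(get_contact_force())-f0,get_finger_gap())
im=viewer.snapshot("side"); cv2.imwrite("pics/side5.png",im); crop(im,245,197,365,317,5,"pics/side5c.png")
E
```

```text
True 14.65 [ 572.99220095 -126.70550162   51.57507665] [ 573.02397957 -126.37329519   39.07474834] [-0.60446306 -0.75459458 -0.95122579] 27.19736153647825
```

View pics/side5c.png

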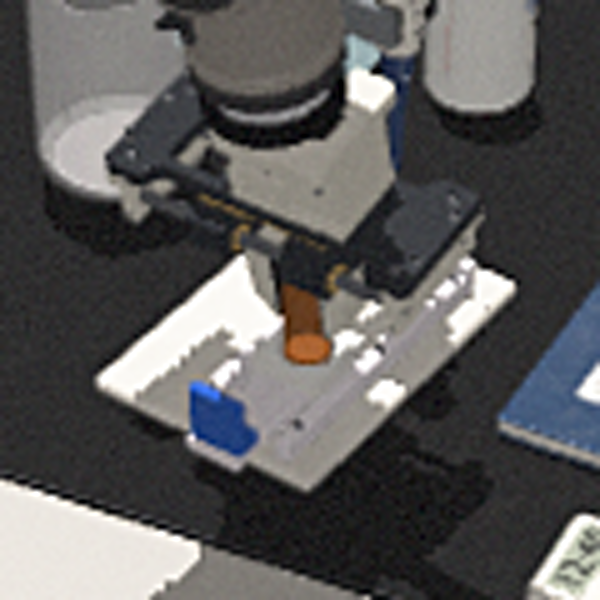

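It stopped about 11 mm high with no residual force, so the cause was probably inertia or the chamfer. I'll continue slowly in small steps.

```bash
python3 - <<'E'
from h import *
G=[573.7,-122.7]
for z in(68,66,64,62,60,58.6):
    p,q=gp([*G,z]); c=r.line_to(p,q,speed=15,f_stop=5)
    print(z,c,get_eef_pos()[2]-p[2],np.array(get_contact_force()),get_finger_gap(),get_time_s())
    if c: break
E
```

```text
68 False -0.04297299703502233 [ 0.93959205 -2.52066085 -0.2094788 ] 26.99341485711039 14.9833
66 False -0.09030189130976396 [ 1.92588239 -3.13330792 -0.06458062] 27.131126792319826 15.2667
64 False -0.13794351644556713 [ 1.29928739 -3.44645996  0.07214718] 27.091307710297894 15.55
62 False -0.18734767088230342 [ 0.70788604 -2.14718827  0.17816746] 27.127846226663312 15.8333
60 False -0.19944189708786553 [ 1.18969544 -2.66153272  0.23200097] 26.6586364297642 16.1167
58.6 False 0.16960196789567306 [-0.02018575 -0.92744332  2.7345386 ] 27.126339682380383 16.3667
```

The vial is at the pocket floor, with a 2.7 N rise at the expected height. Now I'll release and retreat.

```bash
python3 - <<'E'
from h import *
effector.command_gripper(60,10)
print(get_finger_gap(),get_contact_force())
G=np.array([573.7,-122.7])
p,q=gp([*G,130]); r.line_to(p,q,speed=120)
p,q=gp([*(G+ey*130),130]); r.line_to(p,q,speed=200)
effector.command_gripper(0,10)
print(get_time_s(),get_eef_pos())
for n,b in(("side",(245,197)),("top",(300,150))):
    im=viewer.snapshot(n); cv2.imwrite(f"pics/{n}6.png",im); crop(im,b[0],b[1],b[0]+110,b[1]+110,5,f"pics/{n}6c.png")
E
```

```text
59.9925710713177 [-0.83410222  0.32574495  0.28624475]
19.6833 [596.55931713   1.53129463 111.57828449]
```

View pics/side6c.png

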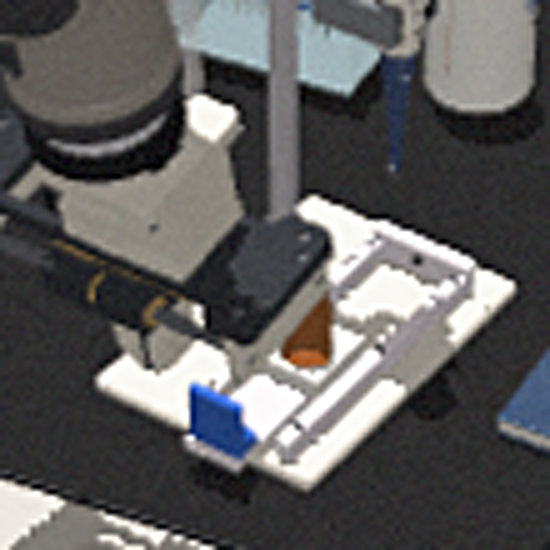

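View pics/top6c.png

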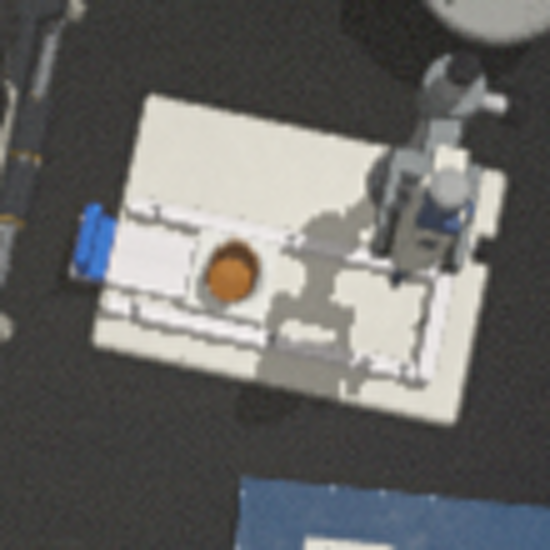

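The vial stands in the pocket in both views: side floor at about (308,357), top floor at (232,280) in the crops. Next is the slide push.

```bash
python3 - <<'E'
from h import *
q,_=tq(.2)
r.line_to(st(.5,203,75),q,speed=120); r.line_to(st(.5,203,45),q,speed=60)
r.line_to(st(.5,184,45),q,speed=50)
print(get_time_s(),get_contact_force())
y=184
c=r.line_to(st(.5,104,45),q,speed=25,f_stop=9)
loc=lambda:(np.array(get_eef_pos()[:2])-O)@np.stack([ex,ey],1)
F=lambda:(lambda f:(f[:2]@ex,f[:2]@ey,f[2]))(np.array(get_contact_force()))
print(c,get_time_s(),loc(),F())
im=viewer.snapshot("side"); cv2.imwrite("pics/side7.png",im); crop(im,245,197,365,317,5,"pics/side7c.png")
E
```

```text
21.425 [-0.77004561  0.23624875  0.0873062 ]
False 24.775 [  0.52879045 104.00853829] (np.float64(-0.8972002793501818), np.float64(2.25788770958552), np.float64(-0.8270767433457273))
```

View pics/side7c.png

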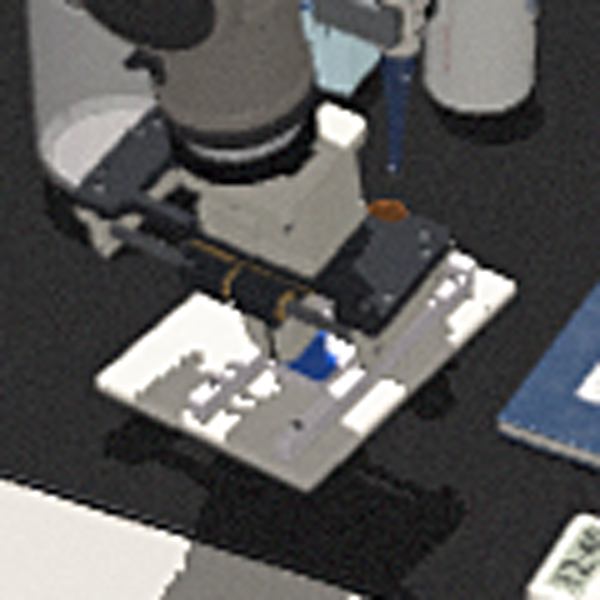

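The slide is moving with the vial, at 2.3 N friction. Now the last stretch, slowly, to the end stop.

```bash
python3 - <<'E'
from h import *
q,_=tq(.2)
loc=lambda:(np.array(get_eef_pos()[:2])-O)@np.stack([ex,ey],1)
F=lambda:(lambda f:(f[:2]@ex,f[:2]@ey,f[2]))(np.array(get_contact_force()))
y=104
while y>84:
    y-=1; c=r.line_to(st(.5,y,45),q,speed=10,f_stop=6); f=F(); print(y,c,np.round(loc(),2),np.round(f,1))
    if c or f[1]>7: break
r.wait(.2); print(F(),get_time_s())
r.line_to(st(.5,y+30,45),q,speed=60)
r.line_to(st(.5,y+60,130),q,speed=120)
for n,b in(("side",(255,160)),("top",(300,150))):
    im=viewer.snapshot(n); cv2.imwrite(f"pics/{n}8.png",im); crop(im,b[0],b[1],b[0]+110,b[1]+110,5,f"pics/{n}8c.png")
print(get_time_s())
E
```

```text
103 False [  0.53 102.9 ] [-1.8  1.7 -0.1]
102 False [  0.54 101.88] [-0.7  1.2 -0.7]
101 False [  0.55 100.89] [-1.2  0.8 -0.8]
100 False [ 0.54 99.9 ] [-1.5  1.9 -0.5]
99 False [ 0.53 98.9 ] [-1.2  1.  -0.4]
98 False [ 0.53 97.9 ] [0.4 1.5 0.6]
97 False [ 0.52 96.88] [-1.6  1.8 -0.5]
96 False [ 0.45 96.33] [-1.8  4.7  0. ]
95 False [ 0.44 96.15] [-2.   7.9  1.3]
(np.float64(-2.5493454379236797), np.float64(7.754926576254567), np.float64(1.7851936200366652)) 27.275
28.925
```

View pics/side8c.png

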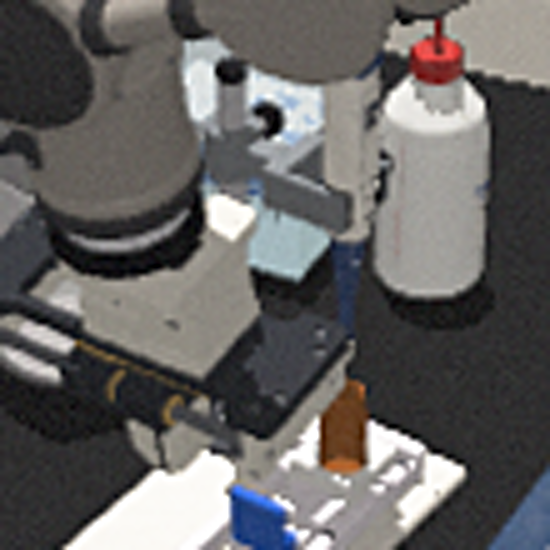

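View pics/top8c.png

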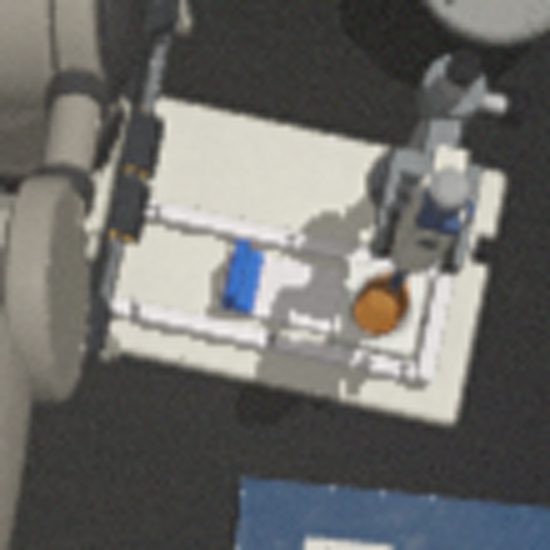

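The slide hit a stiff stop at a tab-face distance of about 86–87 mm, against 85 mm expected. In both pictures the vial stands under the tip. I'll check the tab travel numerically, then move above the button.

```bash
python3 - <<'E'
from h import *
C=[]
for k in (6,8):
    im=cv2.imread(f"pics/top{k}.png"); m=cv2.inRange(cv2.cvtColor(im,cv2.COLOR_BGR2HSV),(105,130,50),(125,255,255)); m[:, :310]=0;m[:185]=0;m[225:]=0; m[:,365:]=0
    if k==8: pass
    k_,l,s,c=cv2.connectedComponentsWithStats(m); i=1+np.argmax(s[1:,4]); P=plane("top",*c[i],47); C.append(P); print(s[i],(P[:2]-O)@np.stack([ex,ey],1))
print("travel",np.linalg.norm(C[1]-C[0]))
q=quat()
x,y,_=get_eef_pos(); r.line_to([x,y,345],q,speed=170)
b=[558.6,-203.6]
r.line_to([*b,345],q,speed=130)
r.line_to([*b,330],q,speed=40)
r.wait(.3); print(get_time_s(),get_eef_pos(),[round(get_contact_force()[2],2)])
for n,bb in(("side",(270,120)),("top",(330,120))):
    im=viewer.snapshot(n); cv2.imwrite(f"pics/{n}9.png",im); crop(im,bb[0],bb[1],bb[0]+110,bb[1]+110,5,f"pics/{n}9c.png")
E
```

```text
[315 191   8  15  78] [  1.24774948 159.96735941]
[345 198   7  14  66] [-1.20325792 77.93744276]
travel 82.06652582884819
32.5083 [ 558.64605767 -203.67427305  330.18031829] [np.float64(-0.63)]
```

View pics/side9c.png

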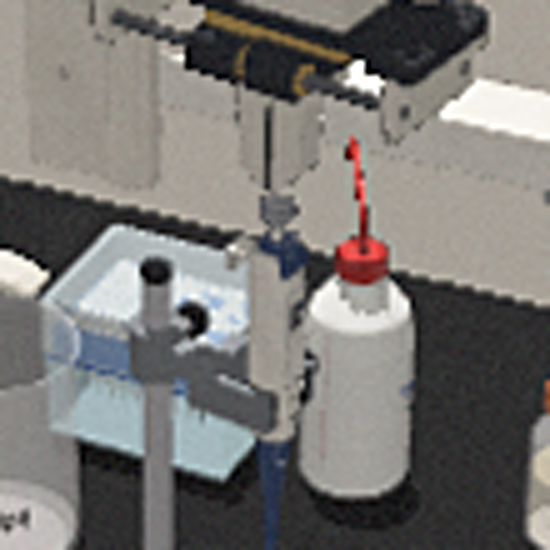

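The tab travelled 82.1 mm, against about 82 mm needed, so the slide is home. The closed fingertips, centred near (278,180), sit over the button at (280,207). Now the press.

```bash
cat > press.py <<'E'
from h import *
q=quat(); b=[558.6,-203.6]
def fz(n=4):
    s=[]
    for _ in range(n): s.append(get_contact_force()[2]); r.wait(.01)
    return np.mean(s)
f0=fz(10); z=330.0; log=[]
def step(dz,sp):
    global z
    z+=dz; r.line_to([*b,z],q,speed=sp); f=fz()-f0; a=get_eef_pos()[2]; log.append((round(get_time_s(),2),round(z,2),round(a,2),round(float(f),2))); return a,f
ok=True; zc=None
try:
    while z>300:
        a,f=step(-.7,10)
        if f>1.1:
            a,f=step(0,10)
            if f>1.0: zc=a; break
    log.append(("contact",zc))
    # to first stop
    while True:
        rem=a-(zc-9)
        a,f=step(-.6 if rem>1.5 else -.25,8)
        if f>5.6: break
        if zc-a>10: log.append("PAST?"); break
    log.append(("stop1",a,f,get_time_s()))
    t=get_time_s()
    while get_time_s()-t<1.0: r.wait(.1); log.append((round(get_eef_pos()[2],2),round(float(fz(2)-f0),2)))
finally:
    for l in log: print(l)
    import json; json.dump([z,zc,f0],open("st.json","w"))
E
python3 press.py
```

```text
(32.98, 329.3, np.float64(329.24), 0.02)
(33.26, 328.6, np.float64(328.53), -0.26)
(33.54, 327.9, np.float64(327.86), -0.05)
(33.83, 327.2, np.float64(327.18), -0.28)
(34.11, 326.5, np.float64(326.48), 0.05)
(34.39, 325.8, np.float64(325.77), -0.08)
(34.67, 325.1, np.float64(325.07), 0.3)
(34.96, 324.4, np.float64(324.36), -0.14)
(35.24, 323.7, np.float64(323.67), 0.2)
(35.52, 323.0, np.float64(323.25), 1.73)
(35.81, 323.0, np.float64(323.1), 1.58)
('contact', np.float64(323.1047255970244))
(36.09, 322.4, np.float64(322.39), 1.93)
(36.38, 321.8, np.float64(321.8), 2.01)
(36.66, 321.2, np.float64(321.19), 1.92)
(36.94, 320.6, np.float64(320.59), 2.52)
(37.23, 320.0, np.float64(320.0), 2.65)
(37.51, 319.4, np.float64(319.4), 2.25)
(37.79, 318.8, np.float64(318.8), 2.99)
(38.08, 318.2, np.float64(318.2), 3.19)
(38.36, 317.6, np.float64(317.59), 2.85)
(38.64, 317.0, np.float64(317.0), 3.79)
(38.92, 316.4, np.float64(316.39), 3.29)
(39.21, 315.8, np.float64(315.77), 3.67)
(39.49, 315.2, np.float64(315.21), 3.74)
(39.77, 314.95, np.float64(314.95), 4.2)
(40.06, 314.7, np.float64(314.7), 3.93)
(40.34, 314.45, np.float64(314.45), 3.89)
(40.62, 314.2, np.float64(314.32), 4.71)
(40.91, 313.95, np.float64(314.31), 6.13)
('stop1', np.float64(314.3142575581998), np.float64(6.131605180745848), 40.9083)
(np.float64(314.33), 6.83)
(np.float64(314.3), 5.79)
(np.float64(314.31), 6.16)
(np.float64(314.29), 5.94)
(np.float64(314.3), 5.61)
(np.float64(314.29), 5.64)
(np.float64(314.28), 5.93)
(np.float64(314.29), 6.22)
(np.float64(314.33), 6.43)
```

It held at the first stop for just over 1 s at about 6 N, at z 314.3. Now on to the second stop, then a slow release.

```bash
cat > p2.py <<'E'
from h import *
import json
z,zc,f0=json.load(open("st.json")); q=quat(); b=[558.6,-203.6]; log=[]
def fz(n=3):
    s=[]
    for _ in range(n): s.append(get_contact_force()[2]); r.wait(.01)
    return np.mean(s)-f0
while z>309.5:
    z-=.3; r.line_to([*b,z],q,speed=6); f=fz(); a=get_eef_pos()[2]; log.append((round(get_time_s(),2),round(z,2),round(a,2),round(float(f),2)))
    if (a<311.75 and a-z>.35 and f>13) or f>16: break
t=get_time_s()
while get_time_s()-t<.5: r.wait(.1); log.append((round(get_eef_pos()[2],2),round(float(fz(2)),2)))
log.append("rise")
while z<327:
    z+=1.; r.line_to([*b,z],q,speed=6); log.append((round(get_time_s(),2),round(z,2),round(get_eef_pos()[2],2),round(float(get_contact_force()[2]-f0),2)))
r.line_to([*b,350],q,speed=60)
for l in log: print(l)
r.line_to(st(0,150,350),q,speed=200)
print(get_time_s())
for n,bb in(("side",(260,150)),("top",(300,150))):
    im=viewer.snapshot(n); cv2.imwrite(f"pics/{n}10.png",im); crop(im,bb[0],bb[1],bb[0]+110,bb[1]+150-(n=="top")*40,4,f"pics/{n}10c.png")
E
python3 p2.py
```

```text
(42.23, 313.65, np.float64(314.29), 7.39)
(42.51, 313.35, np.float64(314.16), 7.27)
(42.78, 313.05, np.float64(313.95), 8.4)
(43.06, 312.75, np.float64(313.74), 8.78)
(43.33, 312.45, np.float64(313.51), 8.9)
(43.61, 312.15, np.float64(313.27), 9.51)
(43.88, 311.85, np.float64(313.05), 9.53)
(44.16, 311.55, np.float64(312.85), 10.12)
(44.43, 311.25, np.float64(312.61), 9.93)
(44.71, 310.95, np.float64(312.38), 10.41)
(44.98, 310.65, np.float64(312.15), 10.89)
(45.26, 310.35, np.float64(311.96), 11.01)
(45.53, 310.05, np.float64(311.7), 11.59)
(45.81, 309.75, np.float64(311.5), 11.42)
(46.08, 309.45, np.float64(311.24), 12.11)
(np.float64(311.28), 11.91)
(np.float64(311.27), 11.93)
(np.float64(311.28), 12.16)
(np.float64(311.27), 12.66)
(np.float64(311.27), 12.41)
rise
(46.98, 310.45, np.float64(312.07), 12.19)
(47.3, 311.45, np.float64(312.81), 9.85)
(47.62, 312.45, np.float64(313.55), 9.08)
(47.93, 313.45, np.float64(314.23), 7.86)
(48.25, 314.45, np.float64(314.33), 4.06)
(48.57, 315.45, np.float64(315.38), 3.77)
(48.88, 316.45, np.float64(316.47), 3.17)
(49.2, 317.45, np.float64(317.47), 3.18)
(49.52, 318.45, np.float64(318.47), 3.07)
(49.83, 319.45, np.float64(319.47), 2.99)
(50.15, 320.45, np.float64(320.43), 2.32)
(50.47, 321.45, np.float64(321.47), 2.44)
(50.78, 322.45, np.float64(322.44), 2.49)
(51.1, 323.45, np.float64(323.44), 1.0)
(51.42, 324.45, np.float64(324.27), 0.96)
(51.73, 325.45, np.float64(325.48), -0.94)
(52.05, 326.45, np.float64(326.53), -0.19)
(52.37, 327.45, np.float64(327.51), 1.28)
53.7917
```

View pics/side10c.png

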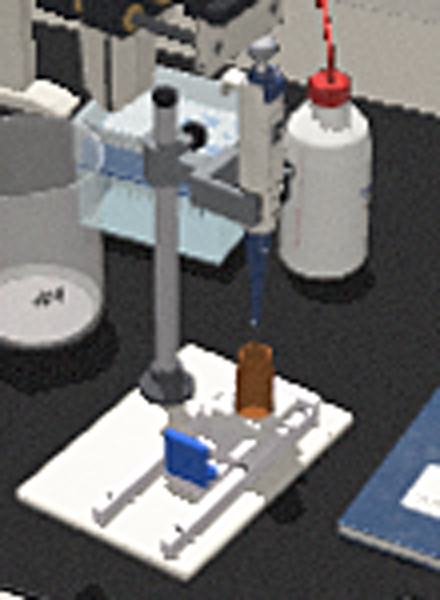

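View pics/top10c.png

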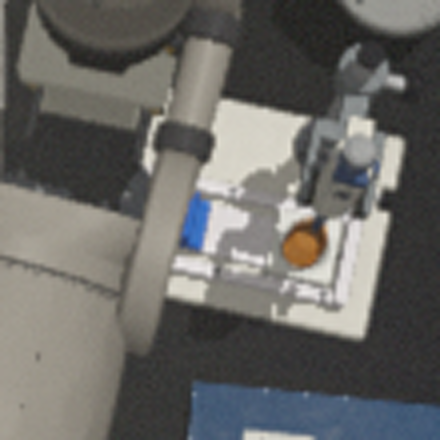

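View pics/side10.png

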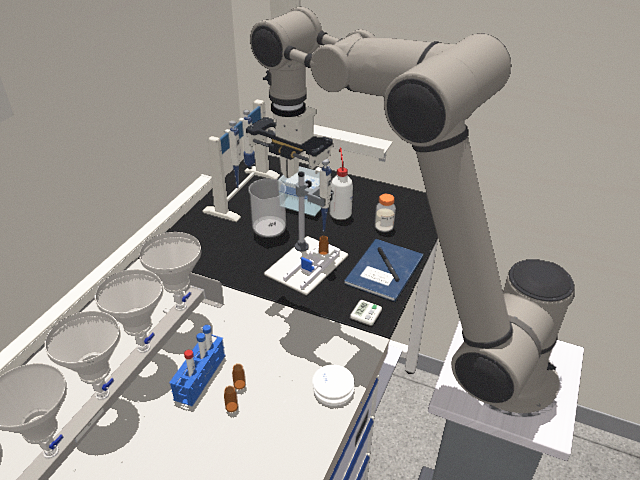

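```bash
python3 - <<'E'
from station import *
print(get_contact_force(),get_time_s()); r.job_done(); print(get_time_s())
E
```

```text
[0.01294429 0.50199072 0.94838425] 53.8917
the job is handed in; nothing more can be done
the job is handed in; nothing more can be done
```

I dispensed the dose into the vial in the order asked and handed the job in at 53.9 s. No verdict was reported.

- **Vial:** I took the vial nearest the base. After the first grip I set it back down and regripped with the tool tilted 0.2 rad, because upright the wrist would have passed within a couple of mm of the pipette button. On the way into the pocket the 3 N force stop tripped once about 11 mm high. No force remained, so I carried on in small steps with about 3 N of side rub and reached the floor with a 2.7 N touch.
- **Slide:** It moved with about 2 N and met a stiff end stop, where I pushed up to about 8 N. The tab travelled 82.1 mm in the top view, against about 82 mm needed. The tab face stopped about 2 mm further out than computed, which is within camera error.
- **First stop:** The button top went from about 323.3 mm down to 314.3 mm, and I held it there just over 1 s at about 6 N.
- **Second stop:** I pressed on to 311.27 mm and held it for just over 0.5 s. The force settled at 12.0–12.7 N, where 12.5 N is nominal. I judged the stop mainly from the 3.03 mm travel, because my 13 N threshold was not reached before the depth limit ended the press.
- **Release:** I let the button rise at about 3 mm/s until the fingers were off it.

The last pictures show the vial upright under the tip, the slide home and the button up. The bottle and timer look undisturbed and the robot is clear of everything. The two cameras disagreed by 4–6 mm, so I used their average. Where I checked it against the fingertips in the side view, it agreed to about 1 px.

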